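Close the flux tank with its cam-lock coupling

TASK

Close the small flux tank: push the loose cam-lock coupling fully home onto the tank's slanting grooved neck, its two arms still up and pointing out to the tank's left and right. Then swing the two cam arms fully down, one after the other, so that the coupling is locked on. Leave the solder spool, the clear tape and the flux bottle beside the tank where they stand.

Things in the scene. Friction and masses are not known exactly. Their poses are not given: they have to be found in the camera images.
- tank: low grey tank, fixed to the bench; base 130 x 112 mm, flat top 78 mm high; origin at the middle of its underside, its front (-x) faces the robot. Its metal neck rises from the front of the top. A tall 45 mm square post stands near the robot, on the right edge of the belt (x 0.44, y -0.22): keep the arm clear of it
- neck: the tank's grooved filler neck, 48 mm wide; origin at the centre of its top face, 135 mm up, 80 mm in front of the tank's middle; z points out along its axis, which leans 30 degrees from vertical to the tank's front; y is level, to the tank's left. Its top 8 mm taper to 34 mm wide; the 36 mm wide groove lies 13 to 34 mm below the top; a 70 mm flange lies 66 mm below the top
- neck_home (a point): point on the neck's axis 24 mm above its top face, axes as the neck's: the centre of the coupling's grip bar lies here when the coupling is fully home
- coupling_grip (a point): centre of the grip bar on the loose bare-metal coupling (under 400 g); z out of its closed top, y along its two arms. Bar: 24 mm thick (x), 36 mm wide (y), 36 mm high. Under it a round body 59 mm wide, 54 mm high, with a socket 50 mm wide, 48 mm deep open below. It starts standing mouth down: bar's centre 72 mm up, top 90 mm. Alike if turned half round
- cam_1 (a joint): hinge of the flat cam arm (7 mm thick, 80 mm long) on the coupling's +y side, rad: 0 = open, arm out and 40 degrees up; 1.31 = fully down at its stop, 35 degrees below level (coupling's frame). Stays where left; about 2 N moves its end. Hinge axis along the coupling's x, 34 mm out (y) and 44 mm below the bar's centre. On the neck it goes down only if the coupling is home
- cam_2 (a joint): the same for the arm on the -y side
- cam_1_pad (a point): middle of the upper face of the wide end (26 x 28 mm) of the arm on the +y side, 64 mm from its hinge: push it down here
- cam_2_pad (a point): the same on the arm on the -y side
- solder_spool: spool of solder, 52 mm across, 36 mm high, beside the tank; origin at the middle of its underside
- clear_tape: roll of clear tape, 55 mm across, 16 mm high, beside the tank; origin at the middle of its underside
- flux_bottle: small orange bottle, 30 mm across, 58 mm high, beside the tank; origin at the middle of its underside

How it is judged:
By the outcome, as a careful person would: the job done as asked, in the order asked, and still so for the second after the job is handed in, with the robot touching nothing.
It also fails if it takes over 56 s, if anything falls off the work surface, if the arm or the gripper's body presses on something with over 40 N, if the wrist force passes 120 N, or if a joint passes its speed limit or range.

ROBOT

A 6-joint arm with a two-finger parallel gripper is mounted at the origin on a cart in front of the work surface, level with it; the furniture and walls round the work are solid. World frame = base frame: x ahead of the robot, y to its left, z up, the work surface at z = 0. Lengths are in mm, angles in rad, forces in N, time in s.
With the tool pointing down it reaches from about 275 to 750 mm from the base axis. Payload 10.2 kg.
Tool frame: the origin (TCP) lies on the front face of the gripper's body, between the roots of the fingers; the fingertips stand 73 mm ahead of it and the grasp point (between the pads) lies 54 mm ahead of it; z points along the fingers, y is the line along which they close (so a half turn about z gives the same grasp; the last joint's range is limited). The gripper opens to 85 mm and grips with 20 to 120 N. Pads are 22 mm wide; open, the fingers measure 114 mm over their backs; the gripper's body (76 mm by 85 mm) begins 54 mm behind the grasp point. The pads swing forward as they close: fully open they stand 13 mm farther back than shut.
Start: joints at [-1.434, 0.313, 1.498, -0, 1.331, -0.223], TCP at [184.833, -491.394, 303.894] pointing down, gripper open.
Joint ranges: [-2.94, 2.94], [-0.97, 2.17], [0.19, 2.56], [-1.23, 4.37], [0.02, 3.11], [-2.88, 2.88]. Speed limits (rad/s): [2.39, 2.39, 3.01, 3.14, 3.14, 3.14].

INTERFACE

Orientations are given as a unit quaternion [w, x, y, z].
In Python, from rig import * gives the robot as it stands.
- The arm moves only by the tool step_arm, never from a script. Its argument "plan" is a list of rows, each an object with "offset": the shift along the tool's x, y, z in cm, a list of three; "rot": the turn, a rotation vector about the tool's x, y, z in degrees, a list of three; "gripper": the finger opening in cm, from 0 to 8.54. In form: [{"offset": [x, y, z], "rot": [wx, wy, wz], "gripper": gripper}, ...]. A call has 1 to 12 rows; each row is the pose to reach, as a shift and turn from the pose commanded when the call began, along the tool's axes at that moment; what a row does not reach only later rows make up. A row lasts 1/10 s, in which the tool goes at most 50 mm and 8.59 degrees, less where a joint would pass 70% of its speed; a pose out of reach is approached as far as the arm can. A call with a gripper value outside its range is refused whole. The fingers move at their own pace and stop on an object; "squeeze" is the grip in N (left out, the last holds). Time passes only in rows, so rows that repeat a pose let the fingers close. It gives the time, the measured TCP pose, the force, the opening and the grip force at its end, in the units of the state.
- sense(): the state, without advancing time (a new reading comes with each control period).
- capture(name): name is "side" or "top"; returns a dict with "color" (400x640x3 uint8, red, green, blue), "depth" (400x640 float32, mm along the optical axis (not along the pixel's ray), 0 where there is no reading), "vertical_fov" (degrees; the focal length in pixels is half the picture's height over the tangent of half this angle, whatever the lens; pixels are square), "cx", "cy" (the principal point, pixels), "rvec" (rotation vector, rad) and "tvec" (3), from world to camera coordinates, as OpenCV has them. Camera axes: x right, y down, z forward; pixel columns grow to the right and rows downward; lengths in mm; the calibration is good to about 2 mm. A picture is of the moment at which its call begins.
- finish_job(): hands the job in; it is judged then, once.
The state is a dict: "time_s": time; "joints": joint angles; "dq": joint speeds; "tau": joint torques, N m; "eef_pos": TCP position; "ee_rot": TCP orientation; "force": force on the tool from outside, world axes, zero at the start; "wrist_torque": the same for the moment, N m; "grip_width": opening from 0.0 (shut) to 1.0 (fully open); "grip_force": force on a finger pad.
Only numpy, scipy, OpenCV 4.12 (cv2) and the standard library are available. Lean on these libraries where they do the work, as an engineer would, in place of code of your own. Each camera call takes 0.05 s, during which the arm holds its last target. There are 200 camera calls.

## Working session

There is one attempt and no reset: what is moved stays moved. The work goes in short steps, Python scripts to look and compute and a tool call to move; the robot and the scene stay as the last step left them, time stands still between calls to the robot, and variables do not carry over. Pictures are saved under pics/ and viewed, at most 10 in all, crops included, and the job is handed in when it is done.

Besides the shell and the picture viewer there is one more tool, called after "Request:" in YAML: its name, and indented under it one key for each argument. step_arm: Moves the arm, as the interface text tells. Its arguments: {"type":"object","properties":{"plan":{"type":"array"},"squeeze":{"type":"number"}},"required":["plan"]}

```bash
mkdir -p pics
cat > h.py <<'E'
from rig import *
import numpy as np, cv2
def cam(n):
    c=capture(n); R=cv2.Rodrigues(np.array(c['rvec'],float))[0]; t=np.array(c['tvec'],float).ravel()
    f=200/np.tan(np.radians(c['vertical_fov'])/2)
    d=c['depth']; v,u=np.mgrid[0:400,0:640]
    P=np.dstack([(u-c['cx'])/f*d,(v-c['cy'])/f*d,d]); W=(P-t)@R
    W[d==0]=np.nan
    c.update(R=R,t=t,f=f,W=W,C=-R.T@t); return c
def save(c,n): cv2.imwrite('pics/'+n+'.png',cv2.cvtColor(c['color'],cv2.COLOR_RGB2BGR))
E
python3 - <<'E'
from h import *
s=sense();print(s)
for n in('top','side'):
    c=cam(n);save(c,n+'0');print(n,c['C'],c['R'].tolist(),c['f'],c['cx'],c['cy'])
    np.save(n+'W.npy',c['W'])
E
```

```text
{'time_s': 0.0, 'joints': array([-1.43437763e+00,  3.13463794e-01,  1.49845749e+00, -1.10571981e-05,
        1.33099190e+00, -2.23376633e-01]), 'dq': array([ 5.64640228e-04, -1.75483952e-05, -1.55756150e-04, -1.09373741e-03,
        6.45005114e-04, -1.08006684e-03]), 'tau': array([-2.26519842e-04, -4.12260711e+01, -2.59742045e+01, -1.76653671e-04,
        4.09892833e-03,  2.85000823e-05]), 'eef_pos': array([ 184.81801494, -491.21241671,  303.32027359]), 'ee_rot': array([-6.59873023e-04,  9.83861559e-01,  1.78930147e-01,  2.33340849e-05]), 'force': array([0.3454774 , 0.61852655, 0.71413374]), 'wrist_torque': array([-0.03382169, -0.01287565, -0.00846622]), 'grip_force': 0.0, 'grip_width': 1.0024174485807646}
top [ 440.58334077   82.37608233 1034.10314869] [[0.0025568536711662038, -0.9997965898014621, 0.020006037105617283], [-0.9898469943903655, -0.005373552283135408, -0.14203539218173822], [0.14211400422078052, -0.01943975198472197, -0.9896593888035966]] 393.7496837472901 319.91252562089096 198.718028247465
side [358.0708826  744.31424868 588.31935073] [[-0.9500805474493041, -0.3114470874489132, -0.018645779093930004], [-0.1530688181588542, 0.5173493888255316, -0.8419736021926698], [0.27187660853019746, -0.7970886535395154, -0.5391964281527466]] 431.0640228008104 320.12746728287215 196.8725587144559
```

View pics/top0.png

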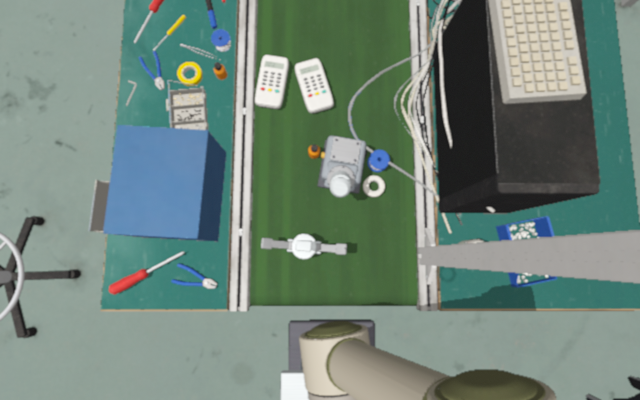

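View pics/side0.png

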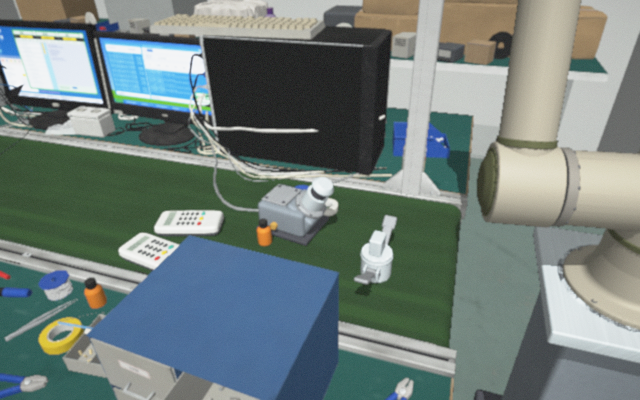

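Top view: coupling at (305,246) with arms to (267,242) and (345,248). The tank is at (343,165) with its neck top near (340,183), the spool at (379,160), the tape at (374,186) and the bottle at (314,152). The side view shows the neck at (320,188) and the coupling at (377,255).

Run:
```python
from h import *
W=np.load('topW.npy'); 
def reg(u0,u1,v0,v1,z0,z1):
    p=W[v0:v1,u0:u1].reshape(-1,3); p=p[~np.isnan(p[:,0])]; return p[(p[:,2]>z0)&(p[:,2]<z1)]
def desc(n,p):
    r=cv2.minAreaRect(p[:,:2].astype(np.float32)); print(n,len(p),'med',np.median(p,0).round(1),'rect',np.round(r[0],1),np.round(r[1],1),round(r[2],1))
print('belt z',np.median(W[225:235,260:400,2]))
desc('bar top',reg(255,355,225,270,82,100))
desc('coupling body',reg(255,355,225,270,40,62))
p=reg(255,355,225,270,62,120)
l=p[p[:,1]>p[:,1].mean()+45];r=p[p[:,1]<p[:,1].mean()-45]; desc('armL',l);desc('armR',r)
desc('all arms',reg(255,355,225,270,40,130))
desc('tank top',reg(315,370,130,200,70,86))
desc('neck',reg(315,370,130,205,110,150))
desc('neck hi',reg(315,370,130,205,125,150))
desc('spool',reg(366,392,146,172,25,45));desc('tape',reg(360,387,173,198,9,25));desc('bottle',reg(304,322,142,162,20,70))
S=np.load('sideW.npy')
W=S
desc('S neck',reg(270,345,170,245,100,150));desc('S neckhi',reg(270,345,170,245,125,150));desc('S tank top',reg(250,340,170,250,70,86))
desc('S bar',reg(350,400,210,290,84,100))
desc('S arms',reg(340,405,210,290,40,130))
```

```text
belt z nan
bar top 148 med [464.6 103.9  87.9] rect [464.8 103.8] [33.5 23.9] 90.0
coupling body 599 med [463.3 104.4  52. ] rect [463.8 104.3] [ 60.2 182.1] 8.0
armL 63 med [469.8 199.5  65.8] rect [469.9 198.4] [24.4 16.8] 1.4
armR 60 med [458.2   7.8  65.4] rect [457.1  10.1] [21.9 17.1] 0.4
all arms 872 med [463.3 104.2  54. ] rect [463.5 104.2] [ 59.6 205. ] 1.0
tank top 1285 med [686.7   3.3  75.8] rect [675.3   5.7] [ 94.4 121.3] 81.3
neck 369 med [601.2  18.3 131.9] rect [607.  19.] [56.8 44.7] 2.4
neck hi 280 med [599.9  18.6 133.8] rect [600.9  17.7] [42.5 43.1] 44.6
spool 288 med [689.9 -90.5  34.4] rect [690.5 -89.9] [49.6 50.1] 31.2
tape 248 med [624.1 -77.5  14.1] rect [624.6 -72.6] [63. 54.] 79.3
bottle 118 med [709.   81.   39.3] rect [711.4  76.2] [38.1 25.4] 78.4
S neck 493 med [602.4  31.4 125.5] rect [606.9  25.2] [60.5 40.9] 9.0
S neckhi 253 med [598.1  27.1 134.7] rect [598.1  23.4] [38.9 37.9] 16.8
S tank top 1029 med [683.9  32.4  77.8] rect [665.1   9.5] [100.3 139.2] 78.5
S bar 185 med [462.7 109.6  89.7] rect [463.3 106.6] [37.4 23.9] 85.0
S arms 1196 med [460.7 119.5  57.5] rect [462.3 105.8] [208.1  58.8] 76.7
```

Request:
step_arm:
  plan:
    - {"offset": [0,-4,-0.5],"rot": [0,0,0],"gripper": 8.5}
    - {"offset": [0,-8,-1],"rot": [0,0,0],"gripper": 8.5}
    - {"offset": [0,-12,-1.5],"rot": [0,0,0],"gripper": 8.5}
    - {"offset": [0,-16,-2],"rot": [0,0,0],"gripper": 8.5}
    - {"offset": [0,-20,-3],"rot": [0,0,0],"gripper": 8.5}
    - {"offset": [0,-21.5,-3],"rot": [0,0,0],"gripper": 8.5}
    - {"offset": [0,-21.5,-3],"rot": [0,0,0],"gripper": 8.5}

```text
time_s: 0.8
eef_pos: [108.9, -289.0, 334.2]
ee_rot: [0.001, 0.984, 0.179, -0.0]
force: [-0.3, -0.9, 0.7]
grip_width: 0.995
grip_force: 0.0
```

```bash
cat >> h.py <<'E'
from scipy.spatial.transform import Rotation as Ro
def cur():
    s=sense(); w,x,y,z=s['ee_rot']; return s,np.array(s['eef_pos']),Ro.from_quat([x,y,z,w]).as_matrix()
def rel(p,R,p0,R0):
    return (R0.T@(np.array(p)-p0)/10).round(2).tolist(), Ro.from_matrix(R0.T@R).as_rotvec(degrees=True).round(1).tolist()
E
python3 - <<'E'
from h import *
s,p,R=cur();print(p,R.round(3).tolist(),s['joints'])
# sweep waypoints
r0=310
def down(ya):  # tool y at angle ya
    y=np.array([np.cos(ya),np.sin(ya),0]);z=np.array([0,0,-1.]);return np.c_[np.cross(y,z),y,z]
for k in range(1,13):
    a=np.radians(-69.4+k*88/12); ya=np.radians(-69.4+65.5*k/12)
    print(rel([r0*np.cos(a),r0*np.sin(a),330],down(ya),p,R))
# neck plane / tank yaw
for n in('top','side'):
    W=np.load(n+'W.npy').reshape(-1,3)
    d=np.hypot(W[:,0]-599,W[:,1]-20)
    q=W[(d<14)&(W[:,2]>120)&(W[:,2]<150)]
    c=np.median(q,0);
    for _ in range(3):
        m=q.mean(0);nv=np.linalg.svd(q-m)[2][2];nv*=np.sign(nv[2]);e=np.abs((q-m)@nv);q=q[e<2.5*e.std()+.5]
    # all pts on that plane
    k=W[(np.abs((W-m)@nv)<2.5)&(d<30)]
    print(n,'plane',m.round(1),nv.round(3),'tilt',np.degrees(np.arccos(nv[2])).round(1),'lean dir',np.degrees(np.arctan2(nv[1],nv[0])).round(1),len(k),((k.min(0)+k.max(0))/2).round(1),np.ptp(k,axis=0).round(1))
    t=W[(np.abs(W[:,2]-77)<5)&(W[:,0]>600)&(W[:,0]<770)&(np.abs(W[:,1]-5)<75)]
    # left/right edges per x-bin
    for lab,f in(('L',97),('R',3)):
        E=[]
        for x in range(645,735,5):
            b=t[np.abs(t[:,0]-x)<4]
            if len(b)>15:E.append((x,np.percentile(b[:,1],f)))
        E=np.array(E);g=np.polyfit(E[:,0],E[:,1],1);print(lab,np.degrees(np.arctan(g[0])).round(1),np.polyval(g,690).round(1),len(E))
E
```

```text
[ 108.85664188 -289.02900823  334.17676435] [[0.936, 0.351, -0.0], [0.351, -0.936, -0.001], [-0.001, 0.001, -1.0]] [-1.59664609e+00 -2.23823841e-01  1.98202536e+00 -5.14200239e-05
  1.38195225e+00 -3.84822843e-01]
([3.94, -0.14, 0.42], [0.1, 0.0, -5.5])
([7.83, -0.9, 0.41], [0.1, 0.0, -10.9])
([11.59, -2.15, 0.41], [0.1, 0.0, -16.4])
([15.16, -3.87, 0.4], [0.1, 0.0, -21.9])
([18.49, -6.03, 0.4], [0.1, 0.1, -27.3])
([21.51, -8.6, 0.39], [0.1, 0.1, -32.8])
([24.18, -11.53, 0.39], [0.1, 0.1, -38.2])
([26.45, -14.78, 0.38], [0.1, 0.1, -43.7])
([28.29, -18.29, 0.38], [0.1, 0.1, -49.2])
([29.67, -22.01, 0.37], [0.1, 0.1, -54.6])
([30.56, -25.87, 0.37], [0.1, 0.1, -60.1])
([30.94, -29.82, 0.36], [0.0, 0.1, -65.5])
top plane [599.5  19.7 135.7] [-0.507  0.099  0.857] tilt 31.1 lean dir 169.0 184 [597.4  18.  132.5] [34.9 37.4 21.6]
L -10.9 43.3 18
R -3.9 -35.5 18
side plane [598.   19.7 137.1] [-0.461  0.101  0.881] tilt 28.2 lean dir 167.6 175 [595.4  21.4 134.5] [33.5 37.6 18.8]
L -11.9 48.4 18
R -33.7 -21.3 18
```

Tank yaw is about -11°, from the lean direction of 168–169° and the edges at -11° to -12°. The neck top is near (598.5, 19.5, 135), which agrees with the tank centre and height. Next I sweep past the post.

Request:
step_arm:
  plan:
    - {"offset": [3.9,-0.1,0],"rot": [0,0,-5.5],"gripper": 8.5}
    - {"offset": [7.8,-0.9,0],"rot": [0,0,-11],"gripper": 8.5}
    - {"offset": [11.6,-2.2,0],"rot": [0,0,-16.5],"gripper": 8.5}
    - {"offset": [15.2,-3.9,0],"rot": [0,0,-22],"gripper": 8.5}
    - {"offset": [18.5,-6,0],"rot": [0,0,-27.5],"gripper": 8.5}
    - {"offset": [21.5,-8.6,0],"rot": [0,0,-33],"gripper": 8.5}
    - {"offset": [24.2,-11.5,0],"rot": [0,0,-38],"gripper": 8.5}
    - {"offset": [26.5,-14.8,0],"rot": [0,0,-43.5],"gripper": 8.5}
    - {"offset": [28.3,-18.3,0],"rot": [0,0,-49],"gripper": 8.5}
    - {"offset": [29.7,-22,0],"rot": [0,0,-54.5],"gripper": 8.5}
    - {"offset": [30.6,-25.9,0],"rot": [0,0,-60],"gripper": 8.5}
    - {"offset": [30.9,-29.8,0],"rot": [0,0,-65.5],"gripper": 8.5}

```text
time_s: 2.0
eef_pos: [293.8, 99.3, 333.6]
ee_rot: [-0.0, 0.729, 0.684, -0.0]
force: [0.9, 1.1, -0.5]
grip_width: 0.996
grip_force: 0.0
```

```bash
cat >> h.py <<'E'
def down(deg):
    a=np.radians(deg); y=np.array([np.cos(a),np.sin(a),0]);z=np.array([0,0,-1.]);return np.c_[np.cross(y,z),y,z]
YAW=np.radians(-11)
def Rneck(yaw=YAW,t=np.radians(30)):
    y=np.array([-np.sin(yaw),np.cos(yaw),0]);f=np.array([np.cos(yaw),np.sin(yaw),0])
    z=-np.sin(t)*f+np.cos(t)*np.array([0,0,1.]); return np.c_[np.cross(y,z),y,z]
def Rtool(Rn): # tool z=-coupling z, tool y=coupling x
    return np.c_[np.cross(Rn[:,0],-Rn[:,2]),Rn[:,0],-Rn[:,2]]
NT=np.array([598.5,19.5,135])
E
python3 - <<'E'
from h import *
s,p,R=cur();print(p,s['joints'].round(3))
print(rel([464,104.5,230],down(-3.9),p,R),rel([464,104.5,131],down(-3.9),p,R))
E
```

```text
[293.84403709  99.30433435 333.6382384 ] [-0.059 -0.219  1.98   0.     1.381  0.005]
([1.6, 16.95, 10.35], [-0.0, -0.0, 0.3]) ([1.6, 16.96, 20.25], [-0.0, -0.0, 0.3])
```

Request:
step_arm:
  plan:
    - {"offset": [0.4,4,2],"rot": [0,0,0],"gripper": 8.5}
    - {"offset": [0.8,8,4.5],"rot": [0,0,0],"gripper": 8.5}
    - {"offset": [1.2,12,7],"rot": [0,0,0.3],"gripper": 8.5}
    - {"offset": [1.6,15.5,9],"rot": [0,0,0.3],"gripper": 8.5}
    - {"offset": [1.6,16.95,10.4],"rot": [0,0,0.3],"gripper": 8.5}
    - {"offset": [1.6,16.95,10.4],"rot": [0,0,0.3],"gripper": 8.5}
    - {"offset": [1.6,16.95,10.4],"rot": [0,0,0.3],"gripper": 8.5}

```text
time_s: 2.7
eef_pos: [463.6, 102.2, 229.5]
ee_rot: [-0.001, 0.732, 0.681, -0.001]
force: [-1.1, -0.5, 0.4]
grip_width: 0.996
grip_force: 0.0
```

Run:
```python
from h import *
s,p,R=cur();print(p,R.round(3).tolist())
print(rel([464,104.5,131],down(-3.9),p,R))
c=cam('side');save(c,'side1')
```

```text
[463.57717307 102.24811733 229.46625244] [[0.073, 0.997, -0.001], [0.997, -0.073, 0.0], [0.0, -0.001, -1.0]]
([0.23, 0.04, 9.85], [-0.1, -0.0, -0.3])
```

View pics/side1.png

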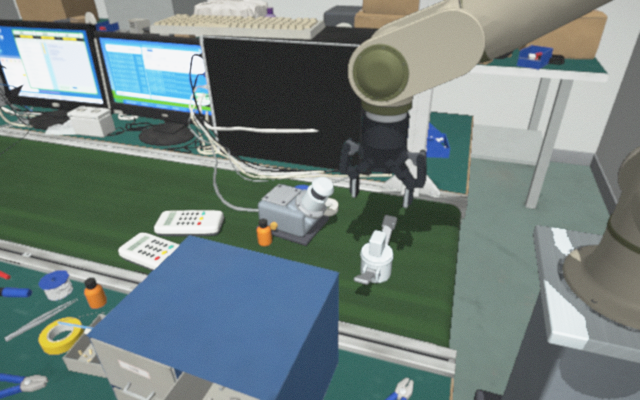

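The fingers, at (355,190) and (408,195), straddle the bar at (378,243) in x. I descend and grip.

Request:
step_arm:
  plan:
    - {"offset": [0.2,0,3],"rot": [0,0,-0.3],"gripper": 8.5}
    - {"offset": [0.2,0,6],"rot": [0,0,-0.3],"gripper": 8.5}
    - {"offset": [0.2,0,8.5],"rot": [0,0,-0.3],"gripper": 8.5}
    - {"offset": [0.2,0,9.85],"rot": [0,0,-0.3],"gripper": 8.5}
    - {"offset": [0.2,0,9.85],"rot": [0,0,-0.3],"gripper": 8.5}
    - {"offset": [0.2,0,9.85],"rot": [0,0,-0.3],"gripper": 4}
    - {"offset": [0.2,0,9.85],"rot": [0,0,-0.3],"gripper": 1.5}
    - {"offset": [0.2,0,9.85],"rot": [0,0,-0.3],"gripper": 1.5}
    - {"offset": [0.2,0,9.85],"rot": [0,0,-0.3],"gripper": 1.5}
    - {"offset": [0.2,0,9.85],"rot": [0,0,-0.3],"gripper": 1.5}
    - {"offset": [0.2,0,9.85],"rot": [0,0,-0.3],"gripper": 1.5}
    - {"offset": [0.2,0,9.85],"rot": [0,0,-0.3],"gripper": 1.5}
  squeeze: 60

```text
time_s: 3.95
eef_pos: [463.9, 104.0, 131.9]
ee_rot: [0.0, 0.731, 0.683, 0.0]
force: [-1.4, -1.7, 6.6]
grip_width: 0.271
grip_force: 60.0
```

Request:
step_arm:
  plan:
    - {"offset": [0,0,0],"rot": [0,0,0],"gripper": 1.5}
    - {"offset": [0,0,0],"rot": [0,0,0],"gripper": 1.5}
    - {"offset": [0,0,0],"rot": [0,0,0],"gripper": 1.5}
    - {"offset": [0,0,0],"rot": [0,0,0],"gripper": 1.5}

```text
time_s: 4.35
eef_pos: [463.9, 104.0, 131.9]
ee_rot: [0.0, 0.731, 0.683, 0.0]
force: [-1.3, 0.5, 5.9]
grip_width: 0.272
grip_force: 60.0
```

Run:
```python
from h import *
s,p,R=cur();print(p,R.round(3).tolist(),s['force'],s['grip_width'],s['grip_force'])
Rn=Rneck();Rt=Rtool(Rn)
# bar centre in tool coordinates, from measured pose
b=R.T@(np.array([464,104.5,72])-p);print('bar in tool',b.round(1)); b=np.array([b[0],0,b[2]])
np.save('b.npy',b)
for h in(150,90):
    print(rel(NT+Rn[:,2]*h-Rt@b,Rt,p,R),(NT+Rn[:,2]*h-Rt@b).round(0))
```

```text
[463.93808988 104.03365993 131.94992391] [[0.068, 0.998, 0.001], [0.998, -0.068, -0.0], [0.0, 0.001, -1.0]] [-1.27562169  0.50876123  5.8805673 ] 0.2716646405318235 59.96865212917328
bar in tool [ 0.5 -0.  59.9]
([-6.27, 3.59, -18.48], [-29.9, -1.9, 7.0]) [495.  39. 317.]
([-6.64, 6.56, -13.29], [-29.9, -1.9, 7.0]) [525.  33. 265.]
```

Request:
step_arm:
  plan:
    - {"offset": [0,0,-2],"rot": [0,0,0],"gripper": 1.5}
    - {"offset": [0,0,-5],"rot": [0,0,0],"gripper": 1.5}
    - {"offset": [-1,0,-9],"rot": [0,0,0],"gripper": 1.5}
    - {"offset": [-2,0.5,-12.5],"rot": [-6,-0.4,1.4],"gripper": 1.5}
    - {"offset": [-3,1,-15.5],"rot": [-12,-0.8,2.8],"gripper": 1.5}
    - {"offset": [-4,2,-17.5],"rot": [-18,-1.2,4.2],"gripper": 1.5}
    - {"offset": [-5.2,3,-18.5],"rot": [-24,-1.5,5.6],"gripper": 1.5}
    - {"offset": [-6.3,3.6,-18.5],"rot": [-29.9,-1.9,7],"gripper": 1.5}
    - {"offset": [-6.3,3.6,-18.5],"rot": [-29.9,-1.9,7],"gripper": 1.5}
    - {"offset": [-6.3,3.6,-18.5],"rot": [-29.9,-1.9,7],"gripper": 1.5}

```text
time_s: 5.35
eef_pos: [494.9, 38.9, 315.8]
ee_rot: [0.198, 0.746, 0.615, 0.163]
force: [0.1, 0.5, -2.6]
grip_width: 0.269
grip_force: 60.0
```

```bash
cat > chk.py <<'E'
from h import *
import sys
s,p,R=cur();b=np.load('b.npy');Rn=Rneck();Rt=Rtool(Rn)
print(p.round(1),'F',s['force'].round(1),'grip',s['grip_width'].round(3),s['grip_force'])
e=Rn.T@(p+R@b-NT);print('bar in neck frame',e.round(1),'ang err',np.degrees(Ro.from_matrix(R.T@Rt).as_rotvec()).round(2))
for h in map(float,sys.argv[1:]): print(h,rel(NT+Rn[:,2]*h-Rt@b,Rt,p,R))
E
python3 chk.py 95 24
python3 - <<'E'
from h import *
c=cam('side');save(c,'side2');np.save('s2.npy',c['W']);t=cam('top');np.save('t2.npy',t['W'])
a=cv2.resize(c['color'][60:280,220:480],None,fx=1.5,fy=1.5);b=cv2.resize(t['color'][100:270,240:440],None,fx=1.9,fy=1.9)
H=max(a.shape[0],b.shape[0]);z=np.zeros((H,a.shape[1]+b.shape[1],3),np.uint8);z[:a.shape[0],:a.shape[1]]=a;z[:b.shape[0],a.shape[1]:]=b
cv2.imwrite('pics/m2.png',z[:,:,::-1]);print(z.shape)
E
```

```text
(330, 770, 3)Traceback (most recent call last):
  File "chk.py", line 4, in <module>
    print(p.round(1),'F',s['force'].round(1),'grip',s['grip_width'].round(3),s['grip_force'])
                                                    ^^^^^^^^^^^^^^^^^^^^^
AttributeError: 'float' object has no attribute 'round'
```

View pics/m2.png

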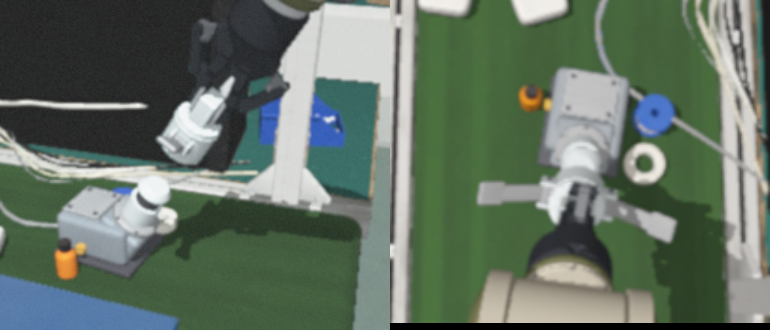

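The coupling hangs in the gripper with its body at about (190,135) in the left crop, over the neck at (152,190). Its arms point left and right, sloping about 11° in the top crop as expected. I check its roll in the grip before inserting.

```bash
sed -i "s/s\['grip_width'\].round(3)/round(s['grip_width'],3)/" chk.py; python3 chk.py 95 24
python3 - <<'E'
from h import *
s,p,R=cur();b=np.load('b.npy')
for n in('t2','s2'):
    W=np.load(n+'.npy').reshape(-1,3);W=W[~np.isnan(W[:,0])]
    Q=(W-(p+R@b))@R  # tool frame about bar; tool x=+-coupling y, z=-coupling z
    for sg in(1,-1):
        k=Q[(sg*Q[:,0]>55)&(sg*Q[:,0]<100)&(np.abs(Q[:,1])<20)&(np.abs(Q[:,2])<40)]
        if len(k)>10: print(n,sg,len(k),'med',np.median(k,0).round(1),'fit z at |x|=75',np.polyval(np.polyfit(k[:,0],k[:,2],1),sg*75).round(1),'tip',(np.percentile(sg*k[:,0],98)).round(1))
    k=Q[(np.abs(Q[:,0])<26)&(Q[:,1]<-15)&(Q[:,1]>-36)&(Q[:,2]>20)&(Q[:,2]<80)];print('body front',len(k),np.median(k,0).round(1) if len(k) else'')
E
```

```text
[495.3  39.1 316.1] F [-0.  -0.6 -3.4] grip 0.269 60.026273131370544
bar in neck frame [ -0.6  -0.  149.4] ang err [-0.22  0.03 -0.  ]
95.0 ([0.0, 0.06, 5.44], [-0.2, 0.0, -0.0])
24.0 ([0.01, 0.09, 12.54], [-0.2, 0.0, -0.0])
t2 1 253 med [81.3  1.1 14.7] fit z at |x|=75 18.3 tip 99.2
t2 -1 251 med [-80.9   0.4  15.3] fit z at |x|=75 18.7 tip 99.1
body front 5 [ 19.1 -18.   20.8]
s2 1 56 med [85.5 -3.6 11.1] fit z at |x|=75 16.8 tip 99.2
s2 -1 63 med [-83.8   6.5  11.3] fit z at |x|=75 16.8 tip 99.4
body front 209 [ 18.1 -23.9  44.4]
```

Request:
step_arm:
  plan:
    - {"offset": [0,0.05,2],"rot": [-0.2,0,0],"gripper": 1.5}
    - {"offset": [0,0.05,4],"rot": [-0.2,0,0],"gripper": 1.5}
    - {"offset": [0,0.05,5.4],"rot": [-0.2,0,0],"gripper": 1.5}
    - {"offset": [0,0.05,6.5],"rot": [-0.2,0,0],"gripper": 1.5}
    - {"offset": [0,0.05,7.2],"rot": [-0.2,0,0],"gripper": 1.5}
    - {"offset": [0,0.05,7.6],"rot": [-0.2,0,0],"gripper": 1.5}
    - {"offset": [0,0.05,7.6],"rot": [-0.2,0,0],"gripper": 1.5}
    - {"offset": [0,0.05,7.6],"rot": [-0.2,0,0],"gripper": 1.5}

```text
time_s: 6.25
eef_pos: [533.1, 31.4, 251.3]
ee_rot: [0.201, 0.745, 0.614, 0.165]
force: [0.1, -0.7, -2.4]
grip_width: 0.27
grip_force: 60.1
```

```bash
python3 chk.py 68 24
python3 - <<'E'
from h import *
s,p,R=cur();b=np.load('b.npy');Rn=Rneck()
for n in('top','side'):
    c=cam(n);W=c['W'].reshape(-1,3);W=W[~np.isnan(W[:,0])]
    Q=(W-(p+R@b))@R
    for sg in(1,-1):
        k=Q[(sg*Q[:,0]>45)&(sg*Q[:,0]<115)&(np.abs(Q[:,1])<16)&(np.abs(Q[:,2])<40)]
        g=np.polyfit(sg*k[:,0],k[:,2],1);print(n,sg,len(k),'slope deg',np.degrees(np.arctan(g[0])).round(1),np.polyval(g,75).round(1),np.percentile(sg*k[:,0],99).round(1))
    if n=='side':
        a=cv2.resize(c['color'][120:280,220:420],None,fx=3,fy=3);cv2.imwrite('pics/m3.png',a[:,:,::-1])
E
```

```text
[533.1  31.4 251.3] F [ 0.1 -0.7 -2.4] grip 0.27 60.103830099105835
bar in neck frame [ 0.7 -0.4 74. ] ang err [ 0.18  0.05 -0.03]
68.0 ([0.03, -0.06, 0.6], [0.2, 0.0, -0.0])
24.0 ([0.04, -0.07, 5.0], [0.2, 0.0, -0.0])
top 1 264 slope deg -29.7 18.3 102.3
top -1 271 slope deg -29.2 18.9 103.0
side 1 131 slope deg -27.3 16.9 105.3
side -1 47 slope deg -28.2 16.5 88.6
```

View pics/m3.png

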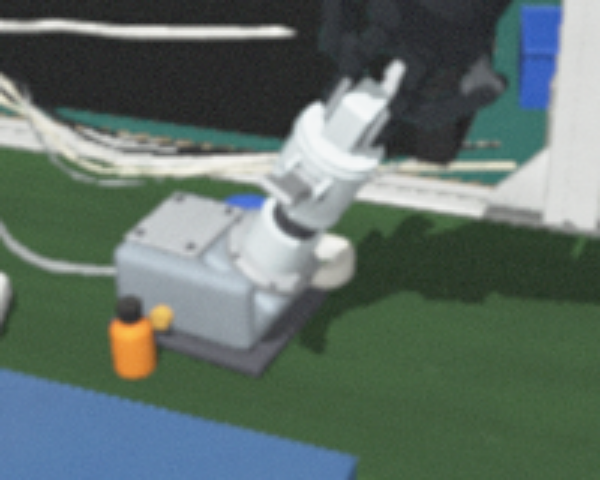

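The arms sit about 29° up and evenly. In the crop the coupling (body at about (330,170)) is coaxial with the neck (collar at (285,235)). I push on in stages.

Request:
step_arm:
  plan:
    - {"offset": [0,-0.05,0.3],"rot": [0.2,0,0],"gripper": 1.5}
    - {"offset": [0,-0.05,0.6],"rot": [0.2,0,0],"gripper": 1.5}
    - {"offset": [0,-0.05,1.0],"rot": [0.2,0,0],"gripper": 1.5}
    - {"offset": [0,-0.05,1.3],"rot": [0.2,0,0],"gripper": 1.5}
    - {"offset": [0,-0.05,1.6],"rot": [0.2,0,0],"gripper": 1.5}
    - {"offset": [0,-0.05,1.6],"rot": [0.2,0,0],"gripper": 1.5}

```text
time_s: 6.95
eef_pos: [539.7, 30.0, 235.1]
ee_rot: [0.198, 0.746, 0.615, 0.163]
force: [-2.0, -0.1, -8.2]
grip_width: 0.271
grip_force: 60.6
```

```bash
python3 chk.py 40 24
```

```text
[539.7  30.  235.1] F [-2.  -0.1 -8.2] grip 0.271 60.616037249565125
bar in neck frame [-2.  -0.5 56.6] ang err [-0.32  0.06 -0.04]
40.0 ([0.04, 0.18, 1.66], [-0.3, 0.1, -0.0])
24.0 ([0.05, 0.19, 3.26], [-0.3, 0.1, -0.0])
```

Request:
step_arm:
  plan:
    - {"offset": [0,0,0.4],"rot": [0,0,0],"gripper": 1.5}
    - {"offset": [0,0,0.8],"rot": [0,0,0],"gripper": 1.5}
    - {"offset": [0,0,1.2],"rot": [0,0,0],"gripper": 1.5}
    - {"offset": [0,0,1.6],"rot": [0,0,0],"gripper": 1.5}
    - {"offset": [0,0,1.6],"rot": [0,0,0],"gripper": 1.5}

```text
time_s: 7.45
eef_pos: [547.4, 28.5, 221.1]
ee_rot: [0.198, 0.746, 0.615, 0.162]
force: [-3.3, 1.3, -10.5]
grip_width: 0.27
grip_force: 60.5
```

```bash
python3 chk.py 24
```

```text
[547.4  28.5 221.1] F [ -3.3   1.3 -10.5] grip 0.27 60.50273537635803
bar in neck frame [-2.2 -0.5 40.6] ang err [-0.34  0.06 -0.03]
24.0 ([0.04, 0.2, 1.65], [-0.3, 0.1, -0.0])
```

Request:
step_arm:
  plan:
    - {"offset": [0,-0.1,0.4],"rot": [0,0,0],"gripper": 1.5}
    - {"offset": [0,-0.1,0.8],"rot": [0,0,0],"gripper": 1.5}
    - {"offset": [0,-0.1,1.2],"rot": [0,0,0],"gripper": 1.5}
    - {"offset": [0,-0.1,1.5],"rot": [0,0,0],"gripper": 1.5}
    - {"offset": [0,-0.1,1.7],"rot": [0,0,0],"gripper": 1.5}
    - {"offset": [0,-0.1,1.7],"rot": [0,0,0],"gripper": 1.5}

```text
time_s: 8.05
eef_pos: [554.3, 27.2, 208.4]
ee_rot: [0.198, 0.746, 0.615, 0.163]
force: [-29.7, 0.6, 16.0]
grip_width: 0.272
grip_force: 65.3
```

```bash
python3 chk.py 24
```

```text
[554.3  27.2 208.4] F [-29.7   0.6  16. ] grip 0.272 65.2641499042511
bar in neck frame [-2.5 -0.5 26. ] ang err [-0.25  0.07  0.01]
24.0 ([0.04, 0.22, 0.2], [-0.3, 0.1, 0.0])
```

Request:
step_arm:
  plan:
    - {"offset": [0,0.1,0.1],"rot": [0,0,0],"gripper": 1.5}
    - {"offset": [0,0.1,0.1],"rot": [0,0,0],"gripper": 1.5}
    - {"offset": [0,0.1,0.1],"rot": [0,0,0],"gripper": 1.5}

```text
time_s: 8.35
eef_pos: [554.5, 27.2, 208.4]
ee_rot: [0.198, 0.746, 0.615, 0.162]
force: [-45.7, 1.1, 30.9]
grip_width: 0.273
grip_force: 68.2
```

```bash
python3 chk.py 24
```

```text
[554.5  27.2 208.4] F [-45.7   1.1  30.9] grip 0.273 68.18062841892242
bar in neck frame [-2.4 -0.4 25.9] ang err [-0.38  0.09  0.03]
24.0 ([0.04, 0.2, 0.19], [-0.4, 0.1, 0.0])
```

Request:
step_arm:
  plan:
    - {"offset": [0,0,-0.2],"rot": [0,0,0],"gripper": 1.5}
    - {"offset": [0,0,-0.25],"rot": [0,0,0],"gripper": 1.5}
    - {"offset": [0,0,-0.25],"rot": [0,0,0],"gripper": 5}
    - {"offset": [0,0,-0.25],"rot": [0,0,0],"gripper": 8.5}
    - {"offset": [0,0,-0.25],"rot": [0,0,0],"gripper": 8.5}
    - {"offset": [0,0,-0.25],"rot": [0,0,0],"gripper": 8.5}
    - {"offset": [0,0,-0.25],"rot": [0,0,0],"gripper": 8.5}
    - {"offset": [0,0,-0.25],"rot": [0,0,0],"gripper": 8.5}

```text
time_s: 9.15
eef_pos: [556.1, 26.8, 209.5]
ee_rot: [0.2, 0.746, 0.614, 0.164]
force: [0.8, 0.5, -1.1]
grip_width: 1.0
grip_force: 0.0
```

```bash
python3 chk.py 24
```

```text
[556.1  26.8 209.5] F [ 0.8  0.5 -1.1] grip 1.0 0.0
bar in neck frame [-0.  -0.5 26.1] ang err [-0.03  0.05 -0.03]
24.0 ([0.04, 0.0, 0.21], [-0.0, 0.0, -0.0])
```

Released cleanly. I retreat along the axis and look.

Request:
step_arm:
  plan:
    - {"offset": [0,0,-3],"rot": [0,0,0],"gripper": 8.5}
    - {"offset": [0,0,-6.5],"rot": [0,0,0],"gripper": 8.5}
    - {"offset": [0,0,-10],"rot": [0,0,0],"gripper": 4}
    - {"offset": [0,0,-13],"rot": [0,0,0],"gripper": 0}
    - {"offset": [0,0,-14],"rot": [0,0,0],"gripper": 0}
    - {"offset": [0,0,-14],"rot": [0,0,0],"gripper": 0}

```text
time_s: 9.75
eef_pos: [487.4, 40.4, 331.6]
ee_rot: [0.2, 0.745, 0.614, 0.165]
force: [-0.0, -0.2, -0.7]
grip_width: 0.325
grip_force: 0.0
```

```bash
cat > arms.py <<'E'
from h import *
Rn=Rneck();H=NT+Rn@np.array([-1.2,-0.5,24])
for n in('top','side'):
    c=cam(n);W=c['W'].reshape(-1,3);W=W[~np.isnan(W[:,0])]
    Q=(W-H)@Rn
    k=Q[(np.abs(Q[:,0])<15)&(np.abs(Q[:,1])<20)&(Q[:,2]>8)&(Q[:,2]<40)];print(n,'bar',len(k),'top z',np.percentile(k[:,2],[50,75,90]).round(1) if len(k) else '',np.median(k,0).round(1) if len(k) else'')
    for sg in(1,-1):
        k=Q[(sg*Q[:,1]>50)&(sg*Q[:,1]<115)&(np.abs(Q[:,0])<17)&(Q[:,2]>-100)&(Q[:,2]<30)]
        if len(k)>20:
            g=np.polyfit(sg*k[:,1],k[:,2],1);print(n,'+y' if sg>0 else '-y',len(k),'slope deg',np.degrees(np.arctan(g[0])).round(1),'at75',np.polyval(g,75).round(1),'tip',np.percentile(sg*k[:,1],99).round(1),'x med',np.median(k[:,0]).round(1))
    save(c,n+'_last')
E
python3 arms.py
python3 - <<'E'
import cv2
a=cv2.imread('pics/side_last.png');cv2.imwrite('pics/m4.png',cv2.resize(a[120:280,220:420],None,fx=3,fy=3))
E
```

```text
top bar 174 top z [17.8 18.7 19.7] [-0.   0.2 17.8]
top +y 225 slope deg 29.9 at75 -15.3 tip 102.9 x med -0.1
top -y 226 slope deg 28.9 at75 -17.9 tip 103.2 x med -2.6
side bar 187 top z [19.3 20.3 21.1] [-3.5  8.2 19.3]
side +y 128 slope deg 35.6 at75 -17.5 tip 105.1 x med -3.0
side -y 186 slope deg 28.3 at75 -15.6 tip 101.7 x med -5.8
```

View pics/m4.png

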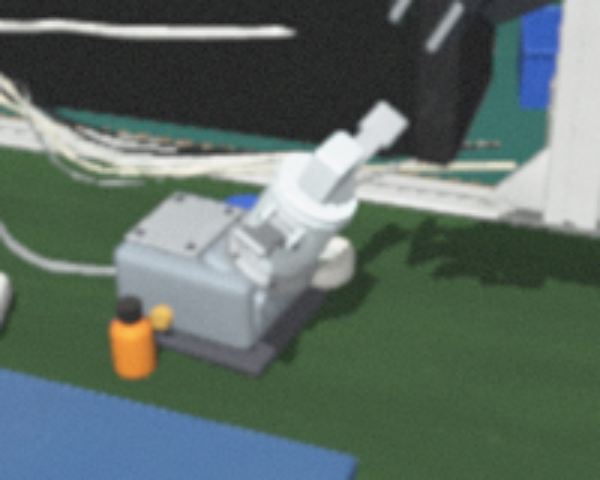

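The bar top lies 18–19 mm above the expected home centre (18 expected), so the coupling is home with its arms up at (265,240) and (380,125). Next is cam 1 on the +y side.

```bash
cat > tip.py <<'E'
from h import *
import sys
Rn=Rneck();Rt=Rtool(Rn);H=NT+Rn@np.array([-1.2,-0.5,24]);s,p,R=cur()
tip=Rn.T@(p+R@np.array([0,0,73.])-H);F=Rn.T@s['force']
print('tip',tip.round(1),'F neck',F.round(1),'grip',round(s['grip_width'],3),s['joints'].round(2))
for a in sys.argv[1:]:
    q=np.array([float(v) for v in a.split(',')]);print(a,rel(H+Rn@q-Rt@np.array([0,0,73.]),Rt,p,R),'tcp',(H+Rn@q-Rt@np.array([0,0,73.])).round())
E
python3 tip.py 0,90,60 0,90,15 0,90,-60
```

```text
tip [  0.5  -0.4 127.9] F neck [ 0.3  0.4 -0.6] grip 0.143 [-0.15  0.04  1.83 -0.03  0.76  0.06]
0,90,60 ([9.04, -0.06, 6.78], [-0.1, 0.1, -0.0]) tcp [537. 123. 270.]
0,90,15 ([9.05, -0.05, 11.28], [-0.1, 0.1, -0.0]) tcp [560. 118. 231.]
0,90,-60 ([9.06, -0.03, 18.78], [-0.1, 0.1, -0.0]) tcp [596. 111. 166.]
```

Request:
step_arm:
  plan:
    - {"offset": [3,0,0],"rot": [0,0,0],"gripper": 0}
    - {"offset": [6,0,2],"rot": [0,0,0],"gripper": 0}
    - {"offset": [9,0,5],"rot": [0,0,0],"gripper": 0}
    - {"offset": [9,0,8.5],"rot": [0,0,0],"gripper": 0}
    - {"offset": [9,0,11.3],"rot": [0,0,0],"gripper": 0}
    - {"offset": [9,0,11.3],"rot": [0,0,0],"gripper": 0}

```text
time_s: 10.45
eef_pos: [559.7, 117.4, 227.4]
ee_rot: [0.197, 0.747, 0.615, 0.161]
force: [0.4, -0.6, -0.1]
grip_width: 0.002
grip_force: 0.0
```

```bash
python3 tip.py 0,90,-60
```

```text
tip [-2.5 89.  11.4] F neck [ 0.4 -0.5 -0.3] grip 0.002 [ 0.04  0.35  1.73 -0.22  0.57  0.38]
0,90,-60 ([0.1, 0.25, 7.13], [-0.6, 0.2, -0.0]) tcp [596. 111. 166.]
```

Request:
step_arm:
  plan:
    - {"offset": [0.1,0.2,0.8],"rot": [-0.5,0,0],"gripper": 0}
    - {"offset": [0.1,0.2,1.5],"rot": [-0.5,0,0],"gripper": 0}
    - {"offset": [0.1,0.2,2.1],"rot": [-0.5,0,0],"gripper": 0}
    - {"offset": [0.1,0.2,2.7],"rot": [-0.5,0,0],"gripper": 0}
    - {"offset": [0.1,0.2,3.3],"rot": [-0.5,0,0],"gripper": 0}
    - {"offset": [0.1,0.2,3.9],"rot": [-0.5,0,0],"gripper": 0}
    - {"offset": [0.1,0.2,4.5],"rot": [-0.5,0,0],"gripper": 0}
    - {"offset": [0.1,0.2,4.5],"rot": [-0.5,0,0],"gripper": 0}

```text
time_s: 11.25
eef_pos: [584.0, 114.0, 193.9]
ee_rot: [0.202, 0.745, 0.614, 0.166]
force: [0.1, -0.2, 1.0]
grip_width: 0.001
grip_force: 0.1
```

```bash
python3 tip.py 0,90,-60; python3 arms.py
```

```text
tip [  3.1  90.4 -29.9] F neck [ 0.6 -0.1  0.8] grip 0.001 [ 0.03  0.43  1.71 -0.24  0.49  0.41]
0,90,-60 ([-0.04, -0.29, 3.01], [0.4, 0.1, -0.0]) tcp [596. 111. 166.]
top bar 174 top z [18.5 19.6 20.7] [-1.4  1.9 18.5]
top +y 113 slope deg 11.5 at75 -33.3 tip 112.9 x med 0.5
top -y 212 slope deg 31.5 at75 -12.7 tip 101.2 x med -3.8
side bar 0 top z  
side +y 485 slope deg 7.7 at75 -7.5 tip 113.8 x med -0.8
```

Request:
step_arm:
  plan:
    - {"offset": [0,-0.2,0.6],"rot": [0.4,0,0],"gripper": 0}
    - {"offset": [0,-0.2,1.2],"rot": [0.4,0,0],"gripper": 0}
    - {"offset": [0,-0.2,1.8],"rot": [0.4,0,0],"gripper": 0}
    - {"offset": [0,-0.2,2.4],"rot": [0.4,0,0],"gripper": 0}
    - {"offset": [0,-0.2,3.0],"rot": [0.4,0,0],"gripper": 0}
    - {"offset": [0,-0.2,3.4],"rot": [0.4,0,0],"gripper": 0}
    - {"offset": [0,-0.2,3.4],"rot": [0.4,0,0],"gripper": 0}

```text
time_s: 12.05
eef_pos: [599.2, 111.0, 163.7]
ee_rot: [0.2, 0.746, 0.614, 0.164]
force: [0.1, 0.6, 0.3]
grip_width: -0.002
grip_force: 0.1
```

```bash
python3 tip.py 0,90,-71
```

```text
tip [  1.   90.3 -63.7] F neck [0.2 0.6 0.3] grip -0.002 [ 0.02  0.51  1.69 -0.25  0.45  0.42]
0,90,-71 ([-0.04, -0.1, 0.73], [-0.0, 0.1, -0.0]) tcp [602. 110. 157.]
```

Now gently to the stop.

Request:
step_arm:
  plan:
    - {"offset": [0,-0.1,0.3],"rot": [0,0,0],"gripper": 0}
    - {"offset": [0,-0.1,0.6],"rot": [0,0,0],"gripper": 0}
    - {"offset": [0,-0.1,0.8],"rot": [0,0,0],"gripper": 0}
    - {"offset": [0,-0.1,0.9],"rot": [0,0,0],"gripper": 0}

```text
time_s: 12.45
eef_pos: [602.7, 110.4, 156.0]
ee_rot: [0.2, 0.746, 0.614, 0.164]
force: [-1.3, 0.1, 1.9]
grip_width: 0.002
grip_force: 0.9
```

```bash
python3 tip.py 0,90,-76
```

```text
tip [  0.3  90.5 -72.2] F neck [-0.2 -0.2  2.3] grip 0.002 [ 0.02  0.52  1.68 -0.26  0.43  0.42]
0,90,-76 ([-0.05, -0.02, 0.38], [0.0, 0.1, -0.0]) tcp [604. 110. 153.]
```

Request:
step_arm:
  plan:
    - {"offset": [0,0,0.15],"rot": [0,0,0],"gripper": 0}
    - {"offset": [0,0,0.3],"rot": [0,0,0],"gripper": 0}
    - {"offset": [0,0,0.3],"rot": [0,0,0],"gripper": 0}

```text
time_s: 12.75
eef_pos: [604.2, 110.1, 153.4]
ee_rot: [0.2, 0.746, 0.614, 0.165]
force: [-0.0, 1.0, 1.1]
grip_width: -0.001
grip_force: 0.6
```

```bash
python3 tip.py 0,90,-76
```

```text
tip [  0.3  90.5 -75.2] F neck [0.4 0.9 1.1] grip -0.001 [ 0.02  0.53  1.68 -0.26  0.43  0.42]
0,90,-76 ([-0.06, -0.03, 0.08], [0.0, 0.1, -0.0]) tcp [604. 110. 153.]
```

Request:
step_arm:
  plan:
    - {"offset": [0,0,0.15],"rot": [0,0,0],"gripper": 0}
    - {"offset": [0,0,0.3],"rot": [0,0,0],"gripper": 0}
    - {"offset": [0,0,0.3],"rot": [0,0,0],"gripper": 0}

```text
time_s: 13.05
eef_pos: [605.8, 109.9, 151.2]
ee_rot: [0.2, 0.745, 0.614, 0.165]
force: [-3.5, 1.4, 5.7]
grip_width: 0.001
grip_force: 2.5
```

```bash
python3 tip.py; python3 arms.py
```

```text
tip [  0.6  90.6 -77.9] F neck [-0.3  0.7  6.8] grip 0.001 [ 0.02  0.54  1.68 -0.26  0.43  0.43]
top bar 171 top z [18.5 19.5 20.5] [-1.5  2.7 18.5]
top +y 108 slope deg -0.6 at75 -62.1 tip 84.6 x med 1.1
top -y 220 slope deg 32.4 at75 -11.0 tip 100.5 x med -3.5
side bar 0 top z  
side +y 701 slope deg 71.0 at75 -103.8 tip 112.5 x med -0.1
```

Request:
step_arm:
  plan:
    - {"offset": [0,0,0.1],"rot": [0,0,0],"gripper": 0}
    - {"offset": [0,0,0.15],"rot": [0,0,0],"gripper": 0}
    - {"offset": [0,0,0.15],"rot": [0,0,0],"gripper": 0}

```text
time_s: 13.45
eef_pos: [606.5, 110.0, 150.5]
ee_rot: [0.201, 0.745, 0.614, 0.165]
force: [-7.3, 2.3, 11.0]
grip_width: -0.001
grip_force: 5.0
```

```bash
python3 tip.py
```

```text
tip [  0.9  90.8 -78.9] F neck [-1.1  0.9 13.3] grip -0.001 [ 0.02  0.54  1.68 -0.26  0.42  0.43]
```

Request:
step_arm:
  plan:
    - {"offset": [0,0,-2],"rot": [0,0,0],"gripper": 0}
    - {"offset": [0,0,-5],"rot": [0,0,0],"gripper": 0}
    - {"offset": [0,0,-9],"rot": [0,0,0],"gripper": 0}
    - {"offset": [0,0,-13],"rot": [0,0,0],"gripper": 0}
    - {"offset": [0,0,-16],"rot": [0,0,0],"gripper": 0}
    - {"offset": [-3,0,-18],"rot": [0,0,0],"gripper": 0}
    - {"offset": [-6,0,-18.5],"rot": [0,0,0],"gripper": 0}
    - {"offset": [-9,0,-18.5],"rot": [0,0,0],"gripper": 0}
    - {"offset": [-9,0,-18.5],"rot": [0,0,0],"gripper": 0}

```text
time_s: 14.35
eef_pos: [497.8, 36.9, 309.9]
ee_rot: [0.201, 0.746, 0.613, 0.164]
force: [-0.1, -0.1, -0.3]
grip_width: -0.001
grip_force: 0.0
```

```bash
python3 arms.py; python3 tip.py 0,-90,60 0,-90,15
python3 - <<'E'
import cv2,numpy as np
a=cv2.imread('pics/side_last.png')[140:260,240:420];b=cv2.imread('pics/top_last.png')[120:230,270:420]
a=cv2.resize(a,(400,267));b=cv2.resize(b,(364,267));cv2.imwrite('pics/m5.png',np.hstack([a,b]))
E
```

```text
top bar 127 top z [18.5 19.6 20.6] [ 2.1  6.5 18.5]
top +y 172 slope deg -36.8 at75 -71.7 tip 98.1 x med -0.6
top -y 223 slope deg 31.4 at75 -12.4 tip 101.0 x med -3.0
side bar 149 top z [20.5 21.2 21.7] [-3.6  6.6 20.5]
side +y 333 slope deg -37.3 at75 -69.4 tip 99.5 x med -2.3
side -y 199 slope deg 30.7 at75 -10.0 tip 98.9 x med -5.4
tip [  0.2   0.2 105.4] F neck [ 0.6  0.5 -0.5] grip -0.001 [-0.15  0.08  1.84 -0.04  0.7   0.07]
0,-90,60 ([-9.03, 0.0, 4.55], [0.0, 0.1, -0.1]) tcp [503. -54. 270.]
0,-90,15 ([-9.02, -0.0, 9.05], [0.0, 0.1, -0.1]) tcp [525. -58. 231.]
```

View pics/m5.png

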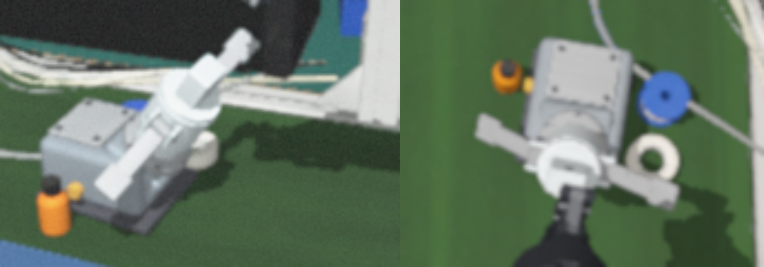

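Cam 1 is down at about -37° in the neck frame, which is its -35° stop plus roughly 2° of coupling play. Its arm is at (125,175) in the left crop, and arm 2 is still up at (235,45). For cam 2 I go partway and check the clearance to the post.

Request:
step_arm:
  plan:
    - {"offset": [-3,0,0],"rot": [0,0,0],"gripper": 0}
    - {"offset": [-6,0,0],"rot": [0,0,0],"gripper": 0}
    - {"offset": [-9,0,2],"rot": [0,0,0],"gripper": 0}
    - {"offset": [-9,0,4.5],"rot": [0,0,0],"gripper": 0}
    - {"offset": [-9,0,4.5],"rot": [0,0,0],"gripper": 0}

```text
time_s: 14.95
eef_pos: [503.1, -53.3, 268.2]
ee_rot: [0.198, 0.746, 0.614, 0.163]
force: [-0.1, 1.0, -0.3]
grip_width: 0.001
grip_force: 0.0
```

```bash
python3 tip.py 0,-90,15 0,-90,-76
python3 - <<'E'
from h import *
for n in('top','side'):
    c=cam(n);W=c['W'].reshape(-1,3);W=W[~np.isnan(W[:,0])]
    k=W[(W[:,2]>180)&(W[:,0]>330)&(W[:,0]<700)&(W[:,1]>-190)&(W[:,1]<200)]
    for z0 in range(180,900,80):
        q=k[(k[:,2]>=z0)&(k[:,2]<z0+80)]
        if len(q)>20: print(n,z0,len(q),'ymin',np.percentile(q[:,1],[1,3]).round(),'x',np.percentile(q[:,0],[2,98]).round())
E
```

```text
tip [ -1.6 -89.2  58.3] F neck [-0.4  0.9 -0.1] grip 0.001 [-0.37  0.13  1.89  0.15  0.61 -0.28]
0,-90,15 ([-0.08, 0.15, 4.33], [-0.3, 0.0, -0.1]) tcp [525. -58. 231.]
0,-90,-76 ([-0.08, 0.19, 13.43], [-0.3, 0.0, -0.1]) tcp [570. -67. 153.]
top 180 32 ymin [-54. -52.] x [521. 543.]
top 260 408 ymin [-75. -71.] x [491. 548.]
top 340 818 ymin [-76. -73.] x [342. 502.]
top 420 6846 ymin [-99. -93.] x [335. 466.]
top 500 2250 ymin [-38. -32.] x [331. 392.]
side 180 625 ymin [-189.  -62.] x [442. 542.]
side 260 1851 ymin [-66. -60.] x [434. 545.]
side 340 2302 ymin [-62. -55.] x [340. 493.]
side 420 4360 ymin [1. 4.] x [333. 472.]
```

About 100 mm clear of the post. I push cam 2.

Request:
step_arm:
  plan:
    - {"offset": [-0.1,0.1,2.2],"rot": [-0.2,0,0],"gripper": 0}
    - {"offset": [-0.1,0.15,4.2],"rot": [-0.3,0,0],"gripper": 0}
    - {"offset": [-0.1,0.15,5],"rot": [-0.3,0,0],"gripper": 0}
    - {"offset": [-0.1,0.15,5.7],"rot": [-0.3,0,0],"gripper": 0}
    - {"offset": [-0.1,0.15,6.3],"rot": [-0.3,0,0],"gripper": 0}
    - {"offset": [-0.1,0.15,6.9],"rot": [-0.3,0,0],"gripper": 0}
    - {"offset": [-0.1,0.15,7.5],"rot": [-0.3,0,0],"gripper": 0}
    - {"offset": [-0.1,0.15,8.1],"rot": [-0.3,0,0],"gripper": 0}
    - {"offset": [-0.1,0.15,8.7],"rot": [-0.3,0,0],"gripper": 0}
    - {"offset": [-0.1,0.15,8.7],"rot": [-0.3,0,0],"gripper": 0}

```text
time_s: 16.05
eef_pos: [547.0, -63.2, 195.6]
ee_rot: [0.202, 0.745, 0.614, 0.166]
force: [0.0, 0.0, 0.2]
grip_width: 0.0
grip_force: 0.2
```

```bash
python3 tip.py 0,-90,-60
```

```text
tip [  1.8 -90.5 -27.1] F neck [0.1 0.  0.1] grip 0.0 [-0.36  0.33  1.86  0.19  0.43 -0.32]
0,-90,-60 ([0.05, -0.16, 3.29], [0.3, 0.0, -0.0]) tcp [562. -66. 166.]
```

Request:
step_arm:
  plan:
    - {"offset": [0,-0.1,0.6],"rot": [0.3,0,0],"gripper": 0}
    - {"offset": [0,-0.15,1.2],"rot": [0.3,0,0],"gripper": 0}
    - {"offset": [0,-0.15,1.8],"rot": [0.3,0,0],"gripper": 0}
    - {"offset": [0,-0.15,2.4],"rot": [0.3,0,0],"gripper": 0}
    - {"offset": [0,-0.15,3.0],"rot": [0.3,0,0],"gripper": 0}
    - {"offset": [0,-0.15,3.5],"rot": [0.3,0,0],"gripper": 0}
    - {"offset": [0,-0.15,3.8],"rot": [0.3,0,0],"gripper": 0}
    - {"offset": [0,-0.15,3.8],"rot": [0.3,0,0],"gripper": 0}

```text
time_s: 16.85
eef_pos: [564.5, -66.5, 162.3]
ee_rot: [0.2, 0.746, 0.614, 0.164]
force: [-0.6, 0.2, -0.5]
grip_width: 0.001
grip_force: 0.2
```

```bash
python3 tip.py 0,-90,-76
```

```text
tip [  0.2 -90.5 -64.8] F neck [-0.8  0.1 -0.1] grip 0.001 [-0.35  0.42  1.83  0.21  0.38 -0.33]
0,-90,-76 ([0.04, -0.02, 1.12], [0.0, 0.0, -0.0]) tcp [570. -67. 153.]
```

Request:
step_arm:
  plan:
    - {"offset": [0,0,0.4],"rot": [0,0,0],"gripper": 0}
    - {"offset": [0,0,0.7],"rot": [0,0,0],"gripper": 0}
    - {"offset": [0,0,0.9],"rot": [0,0,0],"gripper": 0}
    - {"offset": [0,0,1.1],"rot": [0,0,0],"gripper": 0}
    - {"offset": [0,0,1.1],"rot": [0,0,0],"gripper": 0}

```text
time_s: 17.35
eef_pos: [570.0, -67.7, 153.1]
ee_rot: [0.2, 0.746, 0.614, 0.165]
force: [0.3, -0.3, 1.5]
grip_width: 0.0
grip_force: 0.6
```

```bash
python3 tip.py
```

```text
tip [  0.4 -90.6 -75.6] F neck [ 1.  -0.2  1.2] grip 0.0 [-0.35  0.45  1.82  0.22  0.36 -0.34]
```

Request:
step_arm:
  plan:
    - {"offset": [0,0,0.15],"rot": [0,0,0],"gripper": 0}
    - {"offset": [0,0,0.3],"rot": [0,0,0],"gripper": 0}
    - {"offset": [0,0,0.4],"rot": [0,0,0],"gripper": 0}
    - {"offset": [0,0,0.4],"rot": [0,0,0],"gripper": 0}

```text
time_s: 17.75
eef_pos: [572.0, -68.0, 150.6]
ee_rot: [0.201, 0.745, 0.614, 0.165]
force: [-7.6, 0.7, 10.6]
grip_width: -0.001
grip_force: 5.2
```

```bash
python3 tip.py
```

```text
tip [  1.1 -90.6 -78.8] F neck [-1.3 -0.8 13. ] grip -0.001 [-0.35  0.45  1.82  0.22  0.35 -0.34]
```

Request:
step_arm:
  plan:
    - {"offset": [0,0,0.1],"rot": [0,0,0],"gripper": 0}
    - {"offset": [0,0,0.1],"rot": [0,0,0],"gripper": 0}

```text
time_s: 17.95
eef_pos: [572.5, -68.1, 150.1]
ee_rot: [0.201, 0.745, 0.614, 0.165]
force: [-11.3, 1.1, 14.4]
grip_width: -0.0
grip_force: 7.1
```

Request:
step_arm:
  plan:
    - {"offset": [0,0,-2],"rot": [0,0,0],"gripper": 0}
    - {"offset": [0,0,-5],"rot": [0,0,0],"gripper": 0}
    - {"offset": [0,0,-9],"rot": [0,0,0],"gripper": 0}
    - {"offset": [0,0,-13],"rot": [0,0,0],"gripper": 0}
    - {"offset": [0,0,-17],"rot": [0,0,0],"gripper": 0}
    - {"offset": [3,0,-20],"rot": [0,0,0],"gripper": 0}
    - {"offset": [6,0,-22],"rot": [0,0,0],"gripper": 0}
    - {"offset": [9,0,-23],"rot": [0,0,0],"gripper": 0}
    - {"offset": [9,0,-23],"rot": [0,0,0],"gripper": 0}

```text
time_s: 18.85
eef_pos: [476.5, 45.0, 349.4]
ee_rot: [0.201, 0.744, 0.615, 0.166]
force: [0.1, 0.2, -0.0]
grip_width: -0.004
grip_force: 0.0
```

```bash
python3 arms.py
python3 - <<'E'
import cv2,numpy as np
a=cv2.imread('pics/side_last.png')[140:260,240:420];b=cv2.imread('pics/top_last.png')[120:230,270:420]
a=cv2.resize(a,(400,267));b=cv2.resize(b,(364,267));cv2.imwrite('pics/m6.png',np.hstack([a,b]))
E
```

```text
top bar 170 top z [18.5 19.3 20.3] [-1.5 -2.4 18.5]
top +y 184 slope deg -31.7 at75 -62.2 tip 101.6 x med 1.2
top -y 149 slope deg -38.9 at75 -73.7 tip 96.7 x med -3.2
side bar 172 top z [20.3 21.1 21.9] [-4.6  7.1 20.3]
side +y 330 slope deg -31.5 at75 -60.2 tip 102.8 x med -0.7
```

View pics/m6.png

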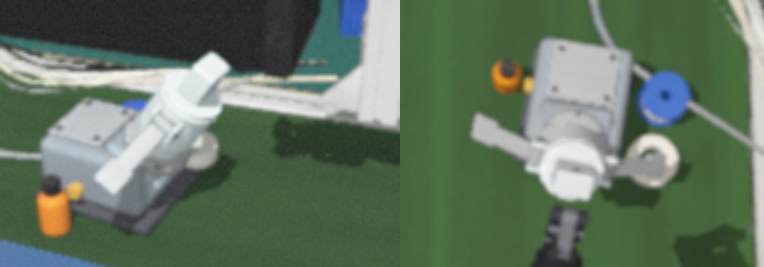

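Both arms are down: slopes are -31.6° and -38.9°, averaging -35.2°, so both are at their stops. The coupling is rolled about 3.5° in its play toward the second arm. I press gently on the +y pad to level it.

```bash
python3 tip.py 0,90,60 0,90,-50
```

```text
tip [  0.    0.  149.3] F neck [ 0.5 -0.  -0.3] grip -0.002 [-0.15 -0.01  1.82 -0.03  0.8   0.06]
0,90,60 ([9.0, 0.0, 8.93], [0.0, 0.0, 0.0]) tcp [537. 123. 270.]
0,90,-50 ([9.0, 0.0, 19.93], [0.0, 0.0, 0.0]) tcp [591. 112. 175.]
```

Request:
step_arm:
  plan:
    - {"offset": [3,0,1],"rot": [0,0,0],"gripper": 0}
    - {"offset": [6,0,3],"rot": [0,0,0],"gripper": 0}
    - {"offset": [9,0,6],"rot": [0,0,0],"gripper": 0}
    - {"offset": [9,0,10],"rot": [0,0,0],"gripper": 0}
    - {"offset": [9,0,14],"rot": [0,0,0],"gripper": 0}
    - {"offset": [9,0,17],"rot": [0,0,0],"gripper": 0}
    - {"offset": [9,0,19],"rot": [0,0,0],"gripper": 0}
    - {"offset": [9,0,20],"rot": [0,0,0],"gripper": 0}
    - {"offset": [9,0,20],"rot": [0,0,0],"gripper": 0}

```text
time_s: 19.85
eef_pos: [592.1, 110.4, 173.4]
ee_rot: [0.2, 0.746, 0.614, 0.163]
force: [-0.2, 0.3, 1.4]
grip_width: -0.003
grip_force: 0.0
```

```bash
python3 tip.py 0,90,-75
```

```text
tip [ -0.2  88.4 -51.9] F neck [0.5 0.3 1.3] grip -0.003 [ 0.02  0.48  1.7  -0.25  0.46  0.41]
0,90,-75 ([0.15, 0.01, 2.31], [-0.1, 0.1, -0.1]) tcp [604. 110. 153.]
```

Request:
step_arm:
  plan:
    - {"offset": [0.15,0,0.6],"rot": [0,0,0],"gripper": 0}
    - {"offset": [0.15,0,1.2],"rot": [0,0,0],"gripper": 0}
    - {"offset": [0.15,0,1.7],"rot": [0,0,0],"gripper": 0}
    - {"offset": [0.15,0,2.0],"rot": [0,0,0],"gripper": 0}
    - {"offset": [0.15,0,2.2],"rot": [0,0,0],"gripper": 0}
    - {"offset": [0.15,0,2.35],"rot": [0,0,0],"gripper": 0}
    - {"offset": [0.15,0,2.35],"rot": [0,0,0],"gripper": 0}

```text
time_s: 20.55
eef_pos: [604.0, 110.7, 154.6]
ee_rot: [0.2, 0.745, 0.614, 0.165]
force: [-0.2, 0.5, 1.5]
grip_width: -0.001
grip_force: 0.4
```

```bash
python3 tip.py; python3 arms.py
```

```text
tip [  0.7  91.1 -74. ] F neck [0.4 0.4 1.4] grip -0.001 [ 0.02  0.53  1.68 -0.26  0.43  0.42]
top bar 174 top z [18.  18.9 20. ] [-1.8 -0.5 18. ]
top +y 107 slope deg -5.7 at75 -60.2 tip 84.1 x med 1.7
top -y 165 slope deg -35.3 at75 -67.3 tip 100.4 x med -3.7
side bar 0 top z  
side +y 660 slope deg 69.1 at75 -95.7 tip 112.4 x med 0.7
```

Request:
step_arm:
  plan:
    - {"offset": [0,0,-2],"rot": [0,0,0],"gripper": 0}
    - {"offset": [0,0,-5],"rot": [0,0,0],"gripper": 0}
    - {"offset": [0,0,-9],"rot": [0,0,0],"gripper": 0}
    - {"offset": [0,0,-13],"rot": [0,0,0],"gripper": 0}
    - {"offset": [0,0,-17],"rot": [0,0,0],"gripper": 0}
    - {"offset": [-3,0,-20],"rot": [0,0,0],"gripper": 0}
    - {"offset": [-6,0,-22],"rot": [0,0,0],"gripper": 0}
    - {"offset": [-6,0,-22],"rot": [0,0,0],"gripper": 0}
    - {"offset": [-6,0,-22],"rot": [0,0,0],"gripper": 0}

```text
time_s: 21.55
eef_pos: [484.3, 72.7, 345.3]
ee_rot: [0.201, 0.746, 0.613, 0.165]
force: [-0.0, -0.3, -0.0]
grip_width: 0.004
grip_force: 0.0
```

```bash
python3 arms.py
```

```text
top bar 172 top z [17.8 18.6 19.6] [-2.  -0.3 17.8]
top +y 179 slope deg -34.9 at75 -68.2 tip 99.7 x med -0.3
top -y 161 slope deg -36.4 at75 -69.2 tip 99.7 x med -4.3
side bar 174 top z [19.6 20.5 21.3] [-3.7  7.9 19.6]
side +y 332 slope deg -33.1 at75 -65.5 tip 101.2 x med -1.4
```

Both arms are at about -35°, level and home, and the bystander objects haven't moved. I hand it in.

```bash
python3 -c "
from rig import *
print(finish_job())"
```

```text
the job is handed in; nothing more can be done
None
```

I pushed the coupling fully home on the neck, then swung both cam arms down one after the other to about 35° below level (their stops), and handed the job in at about 22 s with the spool, tape and bottle left in place; no verdict was returned.

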